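# Hold a hardness gauge square on a carved tile

### The job

Lift the hardness gauge out of its wooden stand and bring it to the carved tile on the sloping rest. Set its spring plunger inside the carved ring, hold the gauge square to the tile's sloping face and press gently until the plunger is about half-way in, never pushing it right home. Finish while still holding it steady there, and leave the jar, cup and carving tool where they are.

Things in the scene. Friction and masses are not known exactly. Their poses are not given: they have to be found in the camera images.
- gauge_grip (a point): centre of the black square grip (24 x 24 mm, 56 mm tall, so its top end is 28 mm above this point) at the top of the hardness gauge, a 200 g hand tool standing upright and loose in the stand. Gauge axes: z along it, away from the plunger; x and y square to the grip's flats. The free plunger's end is 134 mm from this point along -z
- gauge_case (a point): centre of the gauge's aluminium case, 26 (x) x 54 (y) x 50 mm tall, just below the grip (53 mm below the grip's centre), with a round white dial on its -x face. Axes as the gauge's. Below it a steel barrel 16 mm across and 40 mm long, out of which comes the plunger, 8 mm across, 16 mm long when free
- tip (a point): the round end of the gauge's plunger (the very end, on the gauge's axis); axes as the gauge's
- plunger (a joint): how far the plunger is pushed into the gauge, m: 0 free, 0.014 fully in (half-way is 0.007). Spring: 0.6 N to start it, then 0.3 N per mm, so 2.7 N half-way and 4.8 N fully in; beyond that it is rigid
- stand_hole0 (a point): mouth of the hole of the gauge's stand: a fixed light-wood block 100 (x) x 80 (y) x 70 mm tall with one round hole in the middle of its top, 20 mm across, 62 mm deep. The gauge's barrel and plunger (56 mm) hang in the hole and its case rests on the top of the block. z is up
- spot (a point): centre of the carved ring on the tile's top face: a pale ring 18 mm across inside, in the only otherwise blank panel. Axes: z square to the tile's face, outwards; x up the slope; y level. The face slopes 20 degrees (0.35 rad), so z leans towards the low side of the rest
- rest: fixed plywood carving rest that carries the tile: a board 180 x 220 x 12 mm sloping up towards +x at 20 degrees on a flat base of the same size; origin at the middle of its underside, z up; highest point about 95 mm above the table
- tile: dark tile 100 (x) x 150 (y) x 8 mm, fixed on the rest, carved with pale patterns in 6 panels; origin at the middle of its underside, axes as those of the ring, which lies 25 mm down-slope and 50 mm in +y from the tile's middle
- jar: bystander: closed jar 60 mm across, 75 mm tall, origin in its underside
- cup: bystander: empty white cup 74 mm across, 85 mm tall, origin in its underside
- carver: bystander: carving tool lying on the table at the left, blue handle, 165 mm long along its x, 24 mm thick; origin near its middle, on its underside
Things that resemble listed ones, but are neither listed nor needed, are in the scene too. Leave any green look-alike of the part that bears gauge_grip alone. Of the things shaped like the part that bears stand_hole0, the wooden one is meant.

How it is judged (in metres and radians):
On the way:
1. the gauge is lifted clear of its stand in the gripper (z of tip in the frame of stand_hole0 above 0.01 m and contact force between the fingers and gauge above 1 N and contact force between gauge and stand below 0.05 N), for 0.2 s.
At the end, for the whole second after the job is handed in: The gripper holds the gauge, clear of its stand and still (under 20 mm/s); the plunger's end is within 8 mm of the ring's centre, the gauge's axis within 8 degrees of square to the tile's face, the plunger pushed in 3.5 to 10.5 mm, pressing on the tile with 1 to 6 N (contact force between the fingers and gauge above 1 N and contact force between gauge and stand below 0.05 N and distance between tip and spot below 0.008 m and angle between the z axis of tip and the z axis of spot, either way round below 0.14 rad and value of joint plunger between 0.0035 and 0.0105 m and contact force between gauge and tile between 1 and 6 N and linear speed of gauge below 0.02 m/s); the arm keeps its last pose, push and grip.
It fails at once if the gauge is pushed hard on the tile (over 12 N) (contact force between gauge and tile above 12 N).
It fails at once if the plunger is pushed right home (value of joint plunger above 0.0138 m).
It fails at once if a bystander is moved by over 30 mm (distance of any of jar, cup, carver from where it was at the start of the episode above 0.03 m).
It also fails if it takes over 38 s, if anything falls off the work surface, if the arm or the gripper's body presses on something with over 40 N, if the wrist force passes 120 N, or if a joint passes its speed limit or range.

### The arm

A 6-joint arm with a two-finger parallel gripper is mounted at the origin on the work surface. World frame = base frame: x ahead of the robot, y to its left, z up, the work surface at z = 0. Lengths are in mm, angles in rad, forces in N, time in s.
With the tool pointing down it reaches from about 275 to 1000 mm from the base axis. Payload 8.4 kg.
Tool frame: the origin (TCP) lies midway between the tips of the shut fingers; the grasp point (between the pads) lies 19 mm behind it; z points along the fingers, y is the line along which they close (so a half turn about z gives the same grasp; the last joint's range is limited). The gripper opens to 85 mm and grips with 20 to 120 N. Pads are 22 mm wide; open, the fingers measure 114 mm over their backs; the gripper's body (76 mm by 85 mm) begins 54 mm behind the grasp point. The pads swing forward as they close: fully open they stand 13 mm farther back than shut.
Start: joints at [1.245, 0.353, 1.633, -0, 1.155, -0.002], TCP at [198.856, 592.524, 231.281] pointing down, gripper open.
Joint ranges: [-2.63, 2.63], [-0.92, 2.1], [0.06, 2.66], [-1.3, 4.44], [0, 2.69], [-3.02, 3.02]. Speed limits (rad/s): [2.22, 2.22, 2.79, 3.14, 3.14, 3.14].

### API

Orientations are given as [roll, pitch, yaw] about the fixed x, y, z axes, in that order (R = Rz(yaw) Ry(pitch) Rx(roll)).
In Python, from rig import monitor, imaging, r gives the robot as it stands.
- The arm moves only by the tool drive_tool, never from a script. Its argument "plan" is a list of rows, each an object of numbers: "x", "y", "z": the shift along the tool's x, y, z in units of 50 mm (1.0 is 50 mm); "ax", "ay", "az": the turn, a rotation vector about the tool's x, y, z in units of 6 degrees (1.0 is 6 degrees); "hand": the finger opening in mm, from 0 to 85.4. In form: [{"x": .., "y": .., "z": .., "ax": .., "ay": .., "az": .., "hand": ..}, ...]. A call has 1 to 8 rows; each row is the pose to reach, as a shift and turn from the pose commanded when the call began, along the tool's axes at that moment; what a row does not reach only later rows make up. A row lasts 1/10 s, in which the tool goes at most 50 mm and 8.59 degrees, less where a joint would pass 70% of its speed; a pose out of reach is approached as far as the arm can. A call with a gripper value outside its range is refused whole. The fingers move at their own pace and stop on an object; "grip_force" is the grip in N (left out, the last holds). Time passes only in rows, so rows that repeat a pose let the fingers close. It gives the time, the measured TCP pose, the force, the opening and the grip force at its end, in the units of the state.
- monitor.sense(): the state, without advancing time (a new reading comes with each control period).
- imaging.grab_frame(name): name is "scene" or "top"; returns the picture (400x640x3 uint8, red, green, blue); there is no depth.
- imaging.camera_info(name): a dict with "mtx" (3x3 intrinsics, pixels), "R" (3x3) and "t" (3): a world point X has camera coordinates R X + t. Camera axes: x right, y down, z forward; pixel columns grow to the right and rows downward; lengths in mm; the calibration is good to about 2 mm. A picture is of the moment at which its call begins. camera_info takes no time and is no camera call.
- r.sign_off(): hands the job in; it is judged then, once.
The state is a dict: "clock": time; "qpos": joint angles; "qvel": joint speeds; "joint_efforts": joint torques, N m; "eef_pos": TCP position; "tcp_rot": TCP orientation; "contact_force": force on the tool from outside, world axes, zero at the start; "wrist_torque": the same for the moment, N m; "opening": opening from 0.0 (shut) to 1.0 (fully open); "grasp_force": force on a finger pad.
Only numpy, scipy, OpenCV 4.12 (cv2) and the standard library are available. Lean on these libraries where they do the work, as an engineer would, in place of code of your own. Each camera call takes 0.05 s, during which the arm holds its last target. There are 200 camera calls.

## Working session

There is one attempt and no reset: what is moved stays moved. The work goes in short steps, Python scripts to look and compute and a tool call to move; the robot and the scene stay as the last step left them, time stands still between calls to the robot, and variables do not carry over. Pictures are saved under pics/ and viewed, at most 10 in all, crops included, and the job is handed in when it is done.

Besides the shell and the picture viewer there is one more tool, called after "Emit:" by a JSON object that holds its "api" and its "payload". drive_tool: Moves the arm, as the interface text tells. Its arguments: {"type":"object","properties":{"plan":{"type":"array","items":{"type":"object","properties":{"x":{"type":"number"},"y":{"type":"number"},"z":{"type":"number"},"ax":{"type":"number"},"ay":{"type":"number"},"az":{"type":"number"},"hand":{"type":"number"}}}},"grip_force":{"type":"number"}},"required":["plan"]}

```bash
mkdir -p pics; ls; python3 - <<'E'
from rig import monitor, imaging, r
import cv2
for n in("scene","top"):
    im=imaging.grab_frame(n); cv2.imwrite(f"pics/{n}0.png",im[:,:,::-1])
    c=imaging.camera_info(n); print(n,c)
print(monitor.sense())
E
```

```text
pics
scene {'mtx': array([[422.74273824,   0.        , 323.30759376],
       [  0.        , 422.74273824, 203.91740896],
       [  0.        ,   0.        ,   1.        ]]), 'R': array([[-0.29170715,  0.95650625, -0.00165261],
       [ 0.80385646,  0.24421621, -0.54237739],
       [-0.51838377, -0.15954383, -0.84013334]]), 't': array([  64.98413792, -438.875651  , 1464.4671019 ])}
top {'mtx': array([[370.34098916,   0.        , 322.28544957],
       [  0.        , 370.34098916, 201.56816287],
       [  0.        ,   0.        ,   1.        ]]), 'R': array([[ 0.01600966, -0.99979411,  0.01246672],
       [-0.99572916, -0.01707591, -0.0907296 ],
       [ 0.0909238 , -0.01096093, -0.99579753]]), 't': array([ 86.53000952, 588.03849066, 922.71246677])}
{'clock': 0.1, 'qpos': array([ 1.24457855e+00,  3.53582110e-01,  1.63408808e+00,  6.68071659e-06,
        1.15521441e+00, -2.41093954e-03]), 'qvel': array([-0.00164498, -0.00062104, -0.00183496, -0.00130978,  0.00013604,
       -0.00096047]), 'joint_efforts': array([ 1.92499530e-03, -6.06366634e+01, -3.42822897e+01,  1.20648206e-04,
        3.96138828e-03, -1.11359489e-05]), 'eef_pos': array([198.72161492, 592.09212651, 230.62263533]), 'tcp_rot': array([-3.14030073e+00, -9.22335249e-06,  2.81778311e+00]), 'contact_force': array([-0.47084722, -0.26771917,  0.250993  ]), 'wrist_torque': array([-0.0008787 ,  0.04990802, -0.00894652]), 'grasp_force': 0.0, 'opening': 1.0007404404849403}
```

View pics/scene0.png

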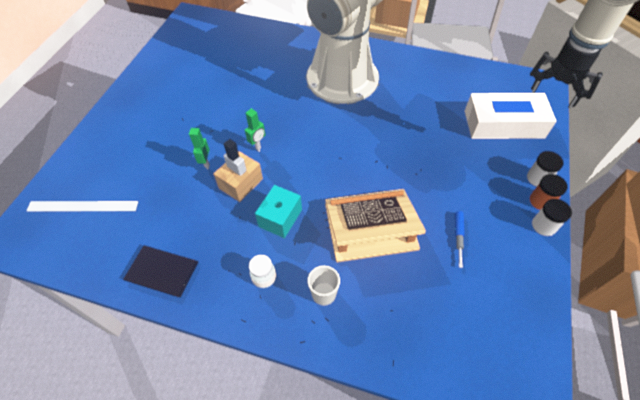

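View pics/top0.png

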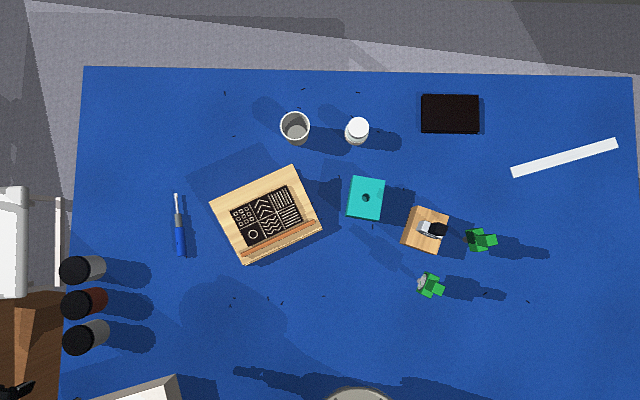

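Scene: the black-grip gauge is at (232,150) in the wooden stand (238,175). Look-alikes are the green gauges at (197,145) and (254,120), and the teal block at (279,210). In the top view the gauge is at (435,229) and the ring at about (253,234). I choose the black gauge in the wooden stand and check it in a crop.

```bash
python3 - <<'E'
import cv2, numpy as np
s=cv2.imread("pics/scene0.png");t=cv2.imread("pics/top0.png")
f=lambda im,x,y,w,h,k:cv2.resize(im[y:y+h,x:x+w],None,fx=k,fy=k,interpolation=cv2.INTER_CUBIC)
a=f(s,205,130,66,75,4);b=f(t,395,198,66,75,4)
c=f(t,200,158,132,112,300/112)
d=f(s,320,184,110,82,300/82)
row1=np.hstack([a,b]); 
row2=np.hstack([c,d]); W=max(row1.shape[1],row2.shape[1]); W=800
def pad(i): 
    i=i[:300,:W]; return np.pad(i,((0,300-i.shape[0]),(0,W-i.shape[1]),(0,0)))
cv2.imwrite("pics/crop1.png",np.vstack([pad(row1),pad(row2)]))
E
```

```text
(no output)
```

View pics/crop1.png

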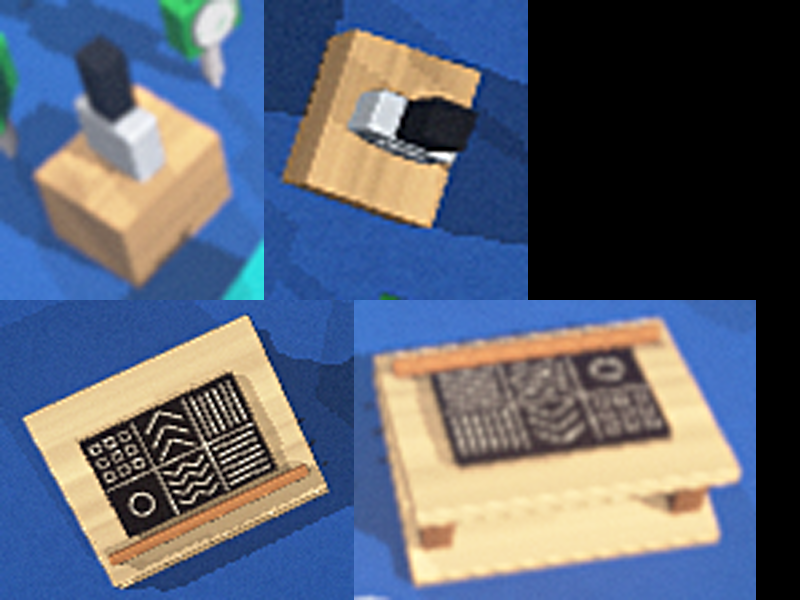

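The crop confirms it: the black grip with a silver case in the wooden block. The grip top is at scene (229.5,141) and top (443,228.5). The ring is at scene (389,203) and top (253,234), and the low side of the rest (orange ledge) faces the robot.

```bash
cat > h.py <<'E'
import numpy as np, cv2
from rig import monitor, imaging, r
def ray(n,uv):
    c=imaging.camera_info(n); R,t=np.array(c["R"]),np.array(c["t"])
    d=R.T@np.linalg.inv(c["mtx"])@[uv[0],uv[1],1]
    return -R.T@t, d/np.linalg.norm(d)
def onz(n,uv,z):
    o,d=ray(n,uv); return o+d*(z-o[2])/d[2]
def tri(us,ut):
    (a,d),(b,e)=ray("scene",us),ray("top",ut)
    s=np.linalg.lstsq(np.c_[d,-e],b-a,rcond=None)[0]
    p,q=a+d*s[0],b+e*s[1]; return (p+q)/2,np.linalg.norm(p-q)
def proj(n,X):
    c=imaging.camera_info(n); p=c["mtx"]@(np.array(c["R"])@X+c["t"]); return p[:2]/p[2]
E
python3 - <<'E'
from h import *
np.set_printoptions(precision=1,suppress=True)
s=cv2.imread("pics/scene0.png");t=cv2.imread("pics/top0.png")
print("grip top",tri((229.5,141.2),(442.7,228.5)), onz("top",(442.7,228.5),176),onz("scene",(229.5,141.2),176))
print("ring",tri((388.9,203.1),(253,233.8)))
# pale ring refine: centroid of pale pixels near
def cen(im,u,v,w):
    g=cv2.cvtColor(im,cv2.COLOR_BGR2GRAY)[v-w:v+w+1,u-w:u+w+1].astype(float); g=np.clip(g-70,0,None)
    yy,xx=np.mgrid[-w:w+1,-w:w+1]; return u+(g*xx).sum()/g.sum(), v+(g*yy).sum()/g.sum()
a,b=cen(s,389,203,5),cen(t,253,234,6); print(a,b,tri(a,b))
# stand top corners z=70 (top crop px)
k=lambda x,y:(395+(x-264)/4,198+y/4)
for c in [(355,30),(480,72),(435,227)]: print("stand",onz("top",k(*c),70))
# wood mask of stand, tile corner
k2=lambda x,y:(200+x/2.679,158+(y-300)/2.679)
q=[onz("top",k2(*c),h) for c,h in zip([(80,440),(232,373),(278,472),(130,535)],[89,89,55,55])]
print("tile",q,[np.linalg.norm(q[i]-q[i-1]) for i in range(4)])
k3=lambda x,y:(320+(x-354)/3.659,184+(y-300)/3.659)
# corners in scene: low-right(-y low) ...
S=[(669,437),(460,466),(430,374),(632,350)]
T=[(80,440),(232,373),(278,472),(130,535)]
for i in range(4): print("tri",tri(k3(*S[i]),k2(*T[i])))
# dial-side case edge
for c in [(365,133),(450,160)]: print("edge",onz("top",k(*c),120))
E
```

```text
grip top (array([ 518.7, -158.8,  181. ]), np.float64(2.747100727462646)) [ 519.1 -162.   176. ] [ 514.9 -160.1  176. ]
ring (array([501.3, 265.5,  57.3]), np.float64(0.5027184915192401))
(np.float64(388.944976076555), np.float64(203.05536568694464)) (np.float64(252.56315647724213), np.float64(233.49474818206303)) (array([502.2, 266. ,  59. ]), np.float64(0.21789042097959585))
stand [ 576.9 -137.2   70. ]
stand [ 552.4 -213.6   70. ]
stand [ 458.  -184.9   70. ]
tile [array([556.3, 316.5,  89. ]), array([618.6, 183.2,  89. ]), array([531.9, 141.5,  55. ]), array([472.1, 275.6,  55. ])] [np.float64(99.52407541974813), np.float64(147.2073580387822), np.float64(102.02115801232958), np.float64(146.87893868813543)]
tri (array([556.9, 318.8,  78.9]), np.float64(0.15725642426843786))
tri (array([619.8, 185.9,  76.8]), np.float64(3.5246621988006703))
tri (array([532.2, 142.6,  42.3]), np.float64(1.2715178745679712))
tri (array([471.5, 278.7,  45.9]), np.float64(2.8858444091834095))
edge [ 513.3 -129.   120. ]
edge [ 498.6 -177.8  120. ]
```

Checks pass: the stand measures 80 x 99 mm, its centre is (517.5,-161), its yaw is about -0.30, and it agrees with the grip position. The ring is at (502,266,59), close to the height worked out from the rest's sizes (about 63). The tile yaw is about 0.43.

```bash
cat >> h.py <<'E'
from scipy.spatial.transform import Rotation as Ro
def Rdown(yaw): return Ro.from_euler("xyz",[np.pi,0,yaw])
def go(P,Rt=None):
    s=monitor.sense(); R0=Ro.from_euler("xyz",s["tcp_rot"]); Rt=Rt or R0
    d=R0.inv().apply(np.array(P)-s["eef_pos"])/50; w=np.degrees((R0.inv()*Rt).as_rotvec())/6
    print("clock",s["clock"],"pos",s["eef_pos"].round(1),"F",s["contact_force"].round(2),"op",round(s["opening"],3),"g",s["grasp_force"])
    print("shift",d.round(3),"turn",w.round(3))
E
python3 -c "
from h import *
go([518,-161,260],Rdown(1.271))"
```

```text
clock 0.1 pos [198.7 592.1 230.6] F [-0.47 -0.27  0.25] op 1.001 g 0.0
shift [-10.846 -12.248  -0.572] turn [-1.0000e-02  9.0000e-03  1.4771e+01]
```

Emit:
{"api": "drive_tool", "payload": {"plan": [{"x":-10.85,"y":-12.25,"z":-0.58,"az":14.77,"hand":60},{"x":-10.85,"y":-12.25,"z":-0.58,"az":14.77,"hand":60},{"x":-10.85,"y":-12.25,"z":-0.58,"az":14.77,"hand":60},{"x":-10.85,"y":-12.25,"z":-0.58,"az":14.77,"hand":60},{"x":-10.85,"y":-12.25,"z":-0.58,"az":14.77,"hand":60},{"x":-10.85,"y":-12.25,"z":-0.58,"az":14.77,"hand":60},{"x":-10.85,"y":-12.25,"z":-0.58,"az":14.77,"hand":60},{"x":-10.85,"y":-12.25,"z":-0.58,"az":14.77,"hand":60}]}}

```text
invalid input
```

```bash
python3 -c "
from h import *
go([518,-161,260],Rdown(1.271))"
```

```text
clock 0.1 pos [198.7 592.1 230.6] F [-0.47 -0.27  0.25] op 1.001 g 0.0
shift [-10.846 -12.248  -0.572] turn [-1.0000e-02  9.0000e-03  1.4771e+01]
```

Emit:
{"api": "drive_tool", "payload": {"plan": [{"x":-0.6,"y":-0.7,"z":-0.1,"ax":0,"ay":0,"az":0.87,"hand":60},{"x":-1.2,"y":-1.4,"z":-0.2,"ax":0,"ay":0,"az":1.74,"hand":60},{"x":-1.9,"y":-2.1,"z":-0.3,"ax":0,"ay":0,"az":2.6,"hand":60},{"x":-2.5,"y":-2.9,"z":-0.4,"ax":0,"ay":0,"az":3.5,"hand":60},{"x":-3.2,"y":-3.6,"z":-0.5,"ax":0,"ay":0,"az":4.3,"hand":60},{"x":-3.8,"y":-4.3,"z":-0.6,"ax":0,"ay":0,"az":5.2,"hand":60},{"x":-4.5,"y":-5.0,"z":-0.6,"ax":0,"ay":0,"az":6.1,"hand":60},{"x":-5.1,"y":-5.8,"z":-0.6,"ax":0,"ay":0,"az":7.0,"hand":60}]}}

```text
clock: 0.9
eef_pos: [349.1, 234.9, 261.5]
tcp_rot: [3.141, 0.0, 2.081]
contact_force: [1.1, -0.9, 0.2]
opening: 0.702
grasp_force: 0.0
```

```bash
python3 -c "
from h import *
go([518,-161,260],Rdown(1.271))"
```

```text
clock 0.9 pos [349.1 234.9 261.5] F [ 1.12 -0.93  0.21] op 0.702 g 0.0
shift [-8.559 -0.922  0.03 ] turn [ 1.000e-02 -3.000e-03  7.738e+00]
```

Emit:
{"api": "drive_tool", "payload": {"plan": [{"x":-1,"y":-0.1,"z":0,"ax":0,"ay":0,"az":1,"hand":60},{"x":-2,"y":-0.2,"z":0,"ax":0,"ay":0,"az":2,"hand":60},{"x":-3,"y":-0.3,"z":0,"ax":0,"ay":0,"az":3,"hand":60},{"x":-4,"y":-0.4,"z":0,"ax":0,"ay":0,"az":4,"hand":60},{"x":-5,"y":-0.5,"z":0,"ax":0,"ay":0,"az":5,"hand":60},{"x":-6,"y":-0.6,"z":0,"ax":0,"ay":0,"az":6,"hand":60},{"x":-7,"y":-0.75,"z":0,"ax":0,"ay":0,"az":7,"hand":60},{"x":-7.9,"y":-0.85,"z":0,"ax":0,"ay":0,"az":7.6,"hand":60}]}}

```text
clock: 1.7
eef_pos: [505.6, -130.7, 261.1]
tcp_rot: [-3.141, -0.0, 1.284]
contact_force: [0.4, -0.0, 0.1]
opening: 0.701
grasp_force: 0.0
```

```bash
python3 -c "
from h import *
cv2.imwrite('pics/s1.png',imaging.grab_frame('scene')[90:240,150:350,::-1].repeat(4,0).repeat(4,1))
go([518,-161,200],Rdown(1.271))"
```

```text
clock 1.75 pos [ 508.6 -136.1  261.3] F [ 2.36 -3.41  1.39] op 0.703 g 0.0
shift [-0.419  0.319  1.228] turn [0.032 0.029 0.092]
```

View pics/s1.png

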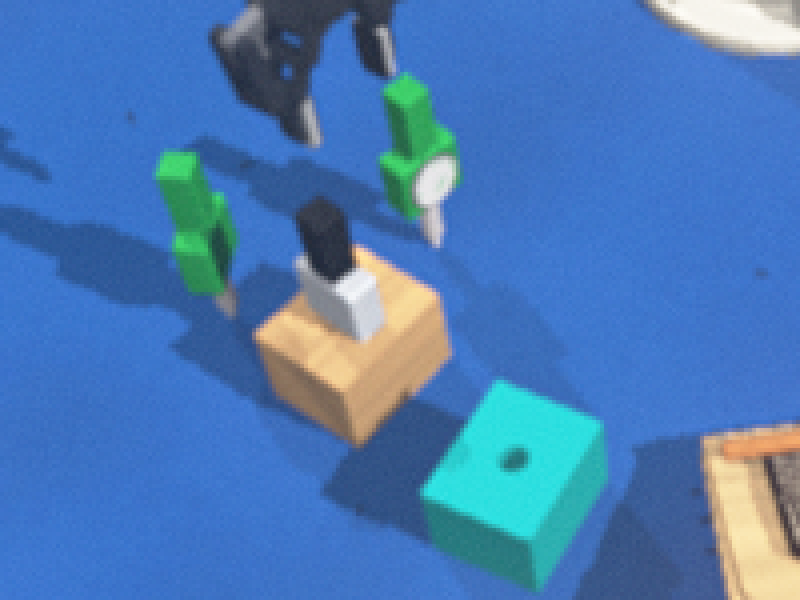

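Gripper above at crop (310,80), with the fingers spanning across the gauge's x. The gauge stands upright (crop (325,240)) and both green ones are clear. I centre over it before descending.

Emit:
{"api": "drive_tool", "payload": {"plan": [{"x":-0.4,"y":0.3,"z":0.6,"ax":0,"ay":0,"az":0,"hand":60},{"x":-0.4,"y":0.3,"z":1.2,"ax":0,"ay":0,"az":0,"hand":60},{"x":-0.4,"y":0.3,"z":1.2,"ax":0,"ay":0,"az":0,"hand":60},{"x":-0.4,"y":0.3,"z":1.2,"ax":0,"ay":0,"az":0,"hand":60}]}}

```text
clock: 2.15
eef_pos: [513.9, -151.5, 201.3]
tcp_rot: [-3.14, -0.0, 1.289]
contact_force: [0.0, 0.7, 0.4]
opening: 0.7
grasp_force: 0.0
```

```bash
python3 -c "
from h import *
go([518,-161,130],Rdown(1.271))"
```

```text
clock 2.15 pos [ 513.9 -151.5  201.3] F [0.   0.66 0.38] op 0.7 g 0.0
shift [-0.161  0.134  1.425] turn [-0.016 -0.001  0.172]
```

Emit:
{"api": "drive_tool", "payload": {"plan": [{"x":-0.16,"y":0.13,"z":0,"ax":0,"ay":0,"az":-0.17,"hand":60},{"x":-0.16,"y":0.13,"z":0.4,"ax":0,"ay":0,"az":0.17,"hand":60},{"x":-0.16,"y":0.13,"z":0.8,"ax":0,"ay":0,"az":0.17,"hand":60},{"x":-0.16,"y":0.13,"z":1.2,"ax":0,"ay":0,"az":0.17,"hand":60},{"x":-0.16,"y":0.13,"z":1.42,"ax":0,"ay":0,"az":0.17,"hand":60},{"x":-0.16,"y":0.13,"z":1.42,"ax":0,"ay":0,"az":0.17,"hand":60},{"x":-0.16,"y":0.13,"z":1.42,"ax":0,"ay":0,"az":0.17,"hand":60}]}}

```text
clock: 2.85
eef_pos: [519.1, -161.2, 131.5]
tcp_rot: [3.14, 0.0, 1.272]
contact_force: [0.2, 0.3, 0.4]
opening: 0.703
grasp_force: 0.0
```

```bash
python3 -c "
from h import *
cv2.imwrite('pics/s2.png',imaging.grab_frame('scene')[90:240,150:350,::-1].repeat(4,0).repeat(4,1))
go([518,-161,130],Rdown(1.271))"
```

```text
clock 2.9 pos [ 519.3 -161.3  131.7] F [ 0.65 -0.51  0.15] op 0.703 g 0.0
shift [-0.001 -0.027  0.033] turn [ 0.018 -0.     0.004]
```

View pics/s2.png

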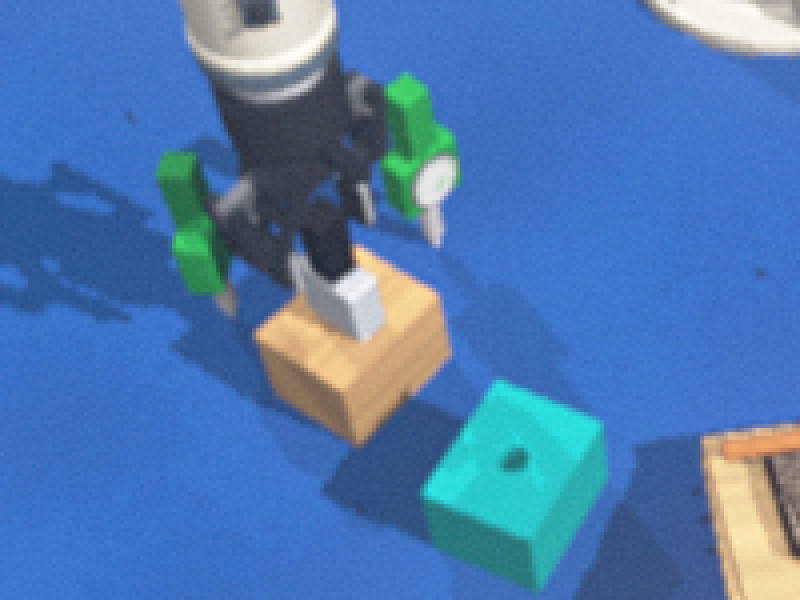

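The fingertips at crop (300,270) and (365,205) straddle the black grip at (328,240), so it is centred. Now I close.

Emit:
{"api": "drive_tool", "payload": {"grip_force": 60, "plan": [{"x":0,"y":0,"z":0,"ax":0,"ay":0,"az":0,"hand":40},{"x":0,"y":0,"z":0,"ax":0,"ay":0,"az":0,"hand":20},{"x":0,"y":0,"z":0,"ax":0,"ay":0,"az":0,"hand":10},{"x":0,"y":0,"z":0,"ax":0,"ay":0,"az":0,"hand":10},{"x":0,"y":0,"z":0,"ax":0,"ay":0,"az":0,"hand":10},{"x":0,"y":0,"z":0,"ax":0,"ay":0,"az":0,"hand":10},{"x":0,"y":0,"z":0,"ax":0,"ay":0,"az":0,"hand":10},{"x":0,"y":0,"z":0,"ax":0,"ay":0,"az":0,"hand":10}]}}

```text
clock: 3.7
eef_pos: [518.7, -161.4, 131.1]
tcp_rot: [3.141, -0.0, 1.271]
contact_force: [-0.8, -0.0, 5.9]
opening: 0.282
grasp_force: 57.6
```

```bash
python3 -c "
from h import *
go([518,-161,300],Rdown(1.271))"
```

```text
clock 3.7 pos [ 518.7 -161.4  131.1] F [-0.83 -0.    5.93] op 0.282 g 57.59635291993618
shift [ 0.004 -0.013 -3.378] turn [ 0.008 -0.    -0.001]
```

Emit:
{"api": "drive_tool", "payload": {"plan": [{"x":0,"y":0,"z":-0.3,"ax":0,"ay":0,"az":0,"hand":10},{"x":0,"y":0,"z":-0.7,"ax":0,"ay":0,"az":0,"hand":10},{"x":0,"y":0,"z":-1.2,"ax":0,"ay":0,"az":0,"hand":10},{"x":0,"y":0,"z":-1.7,"ax":0,"ay":0,"az":0,"hand":10},{"x":0,"y":0,"z":-2.2,"ax":0,"ay":0,"az":0,"hand":10},{"x":0,"y":0,"z":-2.6,"ax":0,"ay":0,"az":0,"hand":10},{"x":0,"y":0,"z":-2.8,"ax":0,"ay":0,"az":0,"hand":10},{"x":0,"y":0,"z":-2.8,"ax":0,"ay":0,"az":0,"hand":10}]}}

```text
clock: 4.5
eef_pos: [518.9, -161.4, 271.4]
tcp_rot: [3.139, 0.0, 1.271]
contact_force: [-0.5, -0.2, -2.2]
opening: 0.283
grasp_force: 58.0
```

```bash
python3 - <<'E'
from h import *
a,b=imaging.grab_frame('scene')[40:190,180:330,::-1],imaging.grab_frame('top')[170:320,360:510,::-1]
cv2.imwrite('pics/s3.png',np.hstack([a,b]).repeat(2,0).repeat(2,1))
s=monitor.sense()
# tip if gauge perfectly along tool: TCP + tool z*(134-19)
print(proj("scene",s["eef_pos"]-[0,0,115])-[180,40],proj("top",s["eef_pos"]-[0,0,115])-[360,170])
go([518,-161,260],Rdown(1.271))
E
```

```text
[ 50.21185901 107.5280969 ] [79.05184323 59.23456513]
clock 4.6 pos [ 517.9 -161.1  269.4] F [-0.18 -0.26 -1.84] op 0.283 g 57.963148076087236
shift [0.003 0.001 0.188] turn [-0.01 -0.    0.  ]
```

View pics/s3.png

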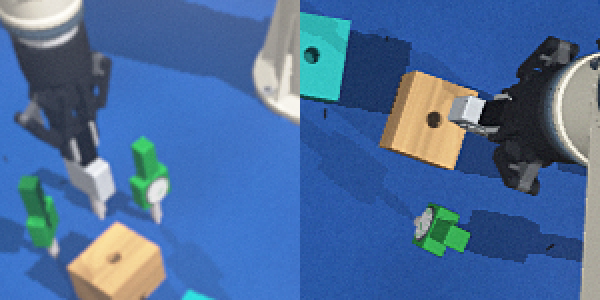

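The gauge is lifted out, hanging straight. The tip is seen at crop (100,217), predicted (100,215). The stand hole is empty. Next I work out the hover over the ring with the tilt.

```bash
cat >> h.py <<'E'
YAW=0.43; SPOT=np.array([502,266,59.]); L=117
def spotR(): return (Ro.from_euler("z",YAW)*Ro.from_euler("y",-np.radians(20))).as_matrix()
def toolpose(h,spot=SPOT):
    S=spotR(); R=Ro.from_matrix(np.c_[np.cross(S[:,0],-S[:,2]),S[:,0],-S[:,2]])
    return spot+S[:,2]*(h+L),R
E
python3 -c "
from h import *
print(spotR(),toolpose(60)[0]); go(*toolpose(60))"
```

```text
[[ 8.54148408e-01 -4.16870802e-01 -3.10884596e-01]
 [ 3.91730417e-01  9.08965750e-01 -1.42578212e-01]
 [ 3.42020143e-01  1.38777878e-17  9.39692621e-01]] [446.97342651 240.76365655 225.32559388]
clock 4.6 pos [ 517.9 -161.1  269.4] F [-0.18 -0.26 -1.84] op 0.283 g 57.963148076087236
shift [ 7.261 -3.728  0.886] turn [-3.193  1.212 -6.897]
```

Emit:
{"api": "drive_tool", "payload": {"plan": [{"x":0.4,"y":-0.2,"z":0,"ax":-0.2,"ay":0.1,"az":-0.4,"hand":10},{"x":1.1,"y":-0.6,"z":0,"ax":-0.5,"ay":0.2,"az":-1.1,"hand":10},{"x":1.9,"y":-1.0,"z":0,"ax":-0.9,"ay":0.3,"az":-1.9,"hand":10},{"x":2.7,"y":-1.4,"z":0,"ax":-1.2,"ay":0.45,"az":-2.6,"hand":10},{"x":3.5,"y":-1.8,"z":0,"ax":-1.6,"ay":0.6,"az":-3.4,"hand":10},{"x":4.3,"y":-2.2,"z":0,"ax":-2.0,"ay":0.75,"az":-4.2,"hand":10},{"x":5.0,"y":-2.6,"z":0.1,"ax":-2.3,"ay":0.9,"az":-4.9,"hand":10},{"x":5.6,"y":-2.9,"z":0.2,"ax":-2.6,"ay":1.0,"az":-5.5,"hand":10}]}}

```text
clock: 5.4
eef_pos: [460.8, 150.6, 258.8]
tcp_rot: [2.856, -0.022, 1.858]
contact_force: [0.8, -0.3, -2.2]
opening: 0.278
grasp_force: 58.0
```

Emit:
{"api": "drive_tool", "payload": {"plan": [{"x":0,"y":0,"z":0,"ax":0,"ay":0,"az":0,"hand":10},{"x":0,"y":0,"z":0,"ax":0,"ay":0,"az":0,"hand":10}]}}

```text
clock: 5.6
eef_pos: [461.5, 149.3, 259.0]
tcp_rot: [2.857, -0.022, 1.856]
contact_force: [0.4, -0.6, -1.5]
opening: 0.269
grasp_force: 58.6
```

```bash
python3 -c "
from h import *
go(*toolpose(60))"
```

```text
clock 5.6 pos [461.5 149.3 259. ] F [ 0.37 -0.59 -1.46] op 0.269 g 58.62164497375488
shift [1.822 0.026 0.751] turn [-0.603  0.236 -1.381]
```

Emit:
{"api": "drive_tool", "payload": {"plan": [{"x":0.5,"y":0,"z":0.1,"ax":-0.2,"ay":0.08,"az":-0.5,"hand":10},{"x":1.1,"y":0,"z":0.3,"ax":-0.4,"ay":0.16,"az":-0.9,"hand":10},{"x":1.6,"y":0.03,"z":0.6,"ax":-0.6,"ay":0.24,"az":-1.38,"hand":10},{"x":1.82,"y":0.03,"z":0.75,"ax":-0.6,"ay":0.24,"az":-1.38,"hand":10},{"x":1.82,"y":0.03,"z":0.75,"ax":-0.6,"ay":0.24,"az":-1.38,"hand":10},{"x":1.82,"y":0.03,"z":0.75,"ax":-0.6,"ay":0.24,"az":-1.38,"hand":10}]}}

```text
clock: 6.2
eef_pos: [448.7, 239.6, 226.4]
tcp_rot: [2.792, 0.0, 1.998]
contact_force: [0.4, -0.5, -0.8]
opening: 0.275
grasp_force: 58.7
```

```bash
python3 - <<'E'
from h import *
go(*toolpose(60))
a,b=imaging.grab_frame('scene')[110:260,310:460,::-1],imaging.grab_frame('top')[150:300,200:350,::-1]
cv2.imwrite('pics/s4.png',cv2.resize(np.hstack([a,b]),None,fx=8/3,fy=8/3,interpolation=cv2.INTER_CUBIC))
s=monitor.sense();R=Ro.from_euler("xyz",s["tcp_rot"]);z=R.apply([0,0,1])
for d in (77-19-2,117-16,117):  # case bottom, barrel end, tip
    print((proj("scene",s["eef_pos"]+z*d)-[310,110])*8/3,(proj("top",s["eef_pos"]+z*d)-[200,150])*8/3+[400,0])
E
```

```text
clock 6.2 pos [448.7 239.6 226.4] F [ 0.38 -0.5  -0.79] op 0.275 g 58.65465581417084
shift [ 0.035 -0.028  0.013] turn [ 0.009  0.008 -0.021]
[215.36888016 143.87602635] [536.58899594 267.01276873]
[213.00159124 184.55477948] [538.46868259 248.0332693 ]
[212.18876184 198.52218599] [539.0907397  241.75225833]
```

View pics/s4.png

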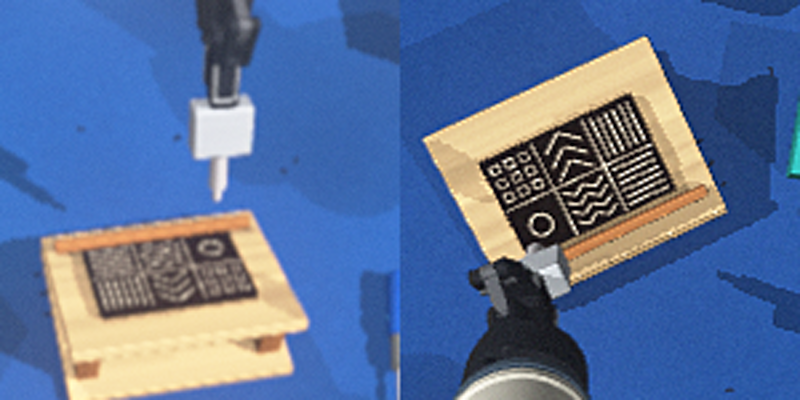

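Gauge tilted over the rest. The tip is at scene crop (219,200), with the ring at (211,247) and top crop (540,225). The tip seems a few mm right of prediction, so I'll go closer and compare it directly with the ring.

Emit:
{"api": "drive_tool", "payload": {"plan": [{"x":0.03,"y":-0.03,"z":0.3,"ax":0,"ay":0,"az":0,"hand":10},{"x":0.03,"y":-0.03,"z":0.6,"ax":0,"ay":0,"az":0,"hand":10},{"x":0.03,"y":-0.03,"z":0.8,"ax":0,"ay":0,"az":0,"hand":10},{"x":0.03,"y":-0.03,"z":0.8,"ax":0,"ay":0,"az":0,"hand":10},{"x":0.03,"y":-0.03,"z":0.8,"ax":0,"ay":0,"az":0,"hand":10}]}}

```text
clock: 6.8
eef_pos: [459.3, 246.7, 188.9]
tcp_rot: [2.79, -0.0, 1.999]
contact_force: [0.6, -0.4, -1.2]
opening: 0.277
grasp_force: 58.6
```

```bash
python3 - <<'E'
from h import *
go(*toolpose(20))
im={n:imaging.grab_frame(n)[:,:,::-1] for n in("scene","top")}
for n in im: cv2.imwrite(f"pics/{n}5.png",im[n])
f=lambda n,x,y:cv2.resize(im[n][y:y+50,x:x+40],None,fx=10,fy=10,interpolation=cv2.INTER_CUBIC)
cv2.imwrite('pics/s5.png',np.hstack([f("scene",370,165),f("top",235,215)]))
s=monitor.sense();R=Ro.from_euler("xyz",s["tcp_rot"]);z=R.apply([0,0,1])
for d in (61,101,117):
    print((proj("scene",s["eef_pos"]+z*d)-[370,165])*10,(proj("top",s["eef_pos"]+z*d)-[235,215])*10+[400,0])
print("spot",(proj("scene",SPOT)-[370,165])*10,(proj("top",SPOT)-[235,215])*10+[400,0])
E
```

```text
clock 6.8 pos [459.3 246.7 188.9] F [ 0.58 -0.42 -1.17] op 0.277 g 58.63426923751831
shift [-0.005 -0.007  0.022] turn [ 0.021  0.004 -0.021]
[207.4114718  137.39944943] [561.10307934 289.59337841]
[199.83881028 266.6587934 ] [566.97802972 231.76581656]
[196.9028662  316.77303727] [569.18513892 210.041081  ]
spot [190.1681626  380.13390603] [575.85620614 185.44926254]
```

View pics/s5.png

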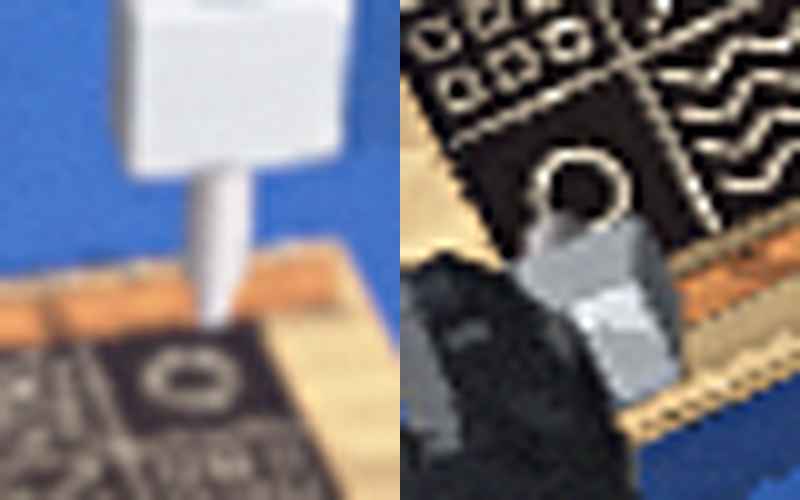

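Scene crop: plunger end at (213,326), ring centre at (193,378). Top crop: ring centre at (583,188), tip around (565,217), partly hidden. I triangulate both with the same pixel convention.

```bash
python3 - <<'E'
from h import *
S=spotR()
c=lambda x,y,u,v:(u+(x+.5)/10-.5,v+(y+.5)/10-.5)
ring=tri(c(193,378,370,165),c(183,188,235,215)); print("ring",ring)
s=monitor.sense();z=Ro.from_euler("xyz",s["tcp_rot"]).apply([0,0,1]); m=s["eef_pos"]+z*117
print("model tip",m)
for tx,ty in[(158,217),(165,217),(172,217),(165,209),(165,225)]:
    t=tri(c(213,326,370,165),c(tx,ty,235,215)); print("tip",t,"minus model",t[0]-m,"rel ring in spot axes",S.T@(t[0]-ring[0]))
print("model rel ring",S.T@(m-ring[0]), "ring-SPOT",S.T@(ring[0]-SPOT))
E
```

```text
ring (array([502.42265187, 264.99163291,  62.3439089 ]), np.float64(0.4157460409676781))
model tip [496.07750742 263.81082428  79.53515956]
tip (array([495.53548897, 267.3759383 ,  78.1580113 ]), np.float64(0.8285463349640076)) minus model [-0.54201845  3.56511402 -1.37714826] rel ring in spot axes [ 0.4600873   5.03830906 16.66155819]
tip (array([495.34658688, 266.61194256,  77.44535799]), np.float64(0.7662123280621155)) minus model [-0.73092054  2.80111828 -2.08980157] rel ring in spot axes [-0.24428528  4.42261087 16.15953903]
tip (array([495.16112836, 265.84510556,  76.74477247]), np.float64(2.3640619828444147)) minus model [-0.91637905  2.03428127 -2.7903871 ] rel ring in spot axes [-0.94270212  3.80289454 15.66819443]
tip (array([497.20601283, 266.43550854,  80.0011084 ]), np.float64(1.2073812481349018)) minus model [1.12850541 2.62468426 0.46594883] rel ring in spot axes [ 2.14894398  3.487098   18.00824759]
tip (array([493.47764826, 266.78920212,  74.87716407]), np.float64(0.32271744773804595)) minus model [-2.59985916  2.97837783 -4.65799549] rel ring in spot axes [-2.64957232  5.36283967 14.30197703]
model rel ring [-2.49966538e-03  1.57179086e+00  1.82954566e+01] ring-SPOT [ 1.10968356 -1.09276237  3.15462173]
```

Ring height comes out at 62.3, which fits. The tip is about 4 mm too far in +y, with a clearance of about 16–18 mm. I correct by -4 mm in tool x, go 10 mm closer and take a force baseline.

Emit:
{"api": "drive_tool", "payload": {"plan": [{"x":-0.04,"y":0,"z":0,"ax":0,"ay":0,"az":0,"hand":10},{"x":-0.08,"y":0,"z":0.1,"ax":0,"ay":0,"az":0,"hand":10},{"x":-0.08,"y":0,"z":0.2,"ax":0,"ay":0,"az":0,"hand":10},{"x":-0.08,"y":0,"z":0.2,"ax":0,"ay":0,"az":0,"hand":10},{"x":-0.08,"y":0,"z":0.2,"ax":0,"ay":0,"az":0,"hand":10}]}}

```text
clock: 7.4
eef_pos: [463.7, 244.8, 178.9]
tcp_rot: [2.791, -0.0, 1.999]
contact_force: [-1.0, 0.2, -1.4]
opening: 0.276
grasp_force: 58.6
```

```bash
cat >> h.py <<'E'
RING=np.array([502.4,265,62.3])
def force(n=12):
    P,F=[],[]; S=spotR()
    for _ in range(n):
        im=imaging.grab_frame("scene"); s=monitor.sense(); P.append(s["eef_pos"]); F.append(s["contact_force"]@S)
    P=np.mean(P,0); F=np.array(F); z=Ro.from_euler("xyz",s["tcp_rot"]).apply([0,0,1])
    print("t",round(s["clock"],2),"tip rel ring",(S.T@(P+z*L-RING)).round(2),"Fspot",F.mean(0).round(2),"sd",F.std(0).round(2),"angle",round(np.degrees(np.arccos(-z@S[:,2])),2),"op",round(s["opening"],3))
    return im
E
python3 - <<'E'
from h import *
force()
E
```

```text
t 8.0 tip rel ring [-0.52 -2.25  7.83] Fspot [-0.66  0.05 -1.66] sd [0.35 0.49 0.48] angle 0.14 op 0.275
```

Emit:
{"api": "drive_tool", "payload": {"plan": [{"x":0,"y":0,"z":0.04,"ax":0,"ay":0,"az":0,"hand":10},{"x":0,"y":0,"z":0.08,"ax":0,"ay":0,"az":0,"hand":10},{"x":0,"y":0,"z":0.1,"ax":0,"ay":0,"az":0,"hand":10},{"x":0,"y":0,"z":0.1,"ax":0,"ay":0,"az":0,"hand":10}]}}

```text
clock: 8.4
eef_pos: [465.3, 245.5, 174.3]
tcp_rot: [2.791, -0.0, 1.999]
contact_force: [-0.1, -1.0, -1.8]
opening: 0.275
grasp_force: 58.6
```

```bash
python3 - <<'E'
from h import *
im=force()
f=lambda x,y:cv2.resize(im[y:y+50,x:x+40,::-1],None,fx=10,fy=10,interpolation=cv2.INTER_CUBIC)
t=imaging.grab_frame("top")
g=cv2.resize(t[215:265,235:275,::-1],None,fx=10,fy=10,interpolation=cv2.INTER_CUBIC)
cv2.imwrite('pics/s6.png',np.hstack([f(370,165),g]))
E
```

```text
t 9.0 tip rel ring [-0.55 -2.28  2.79] Fspot [-0.53 -0.17 -1.83] sd [0.5  0.5  0.43] angle 0.13 op 0.276
```

View pics/s6.png

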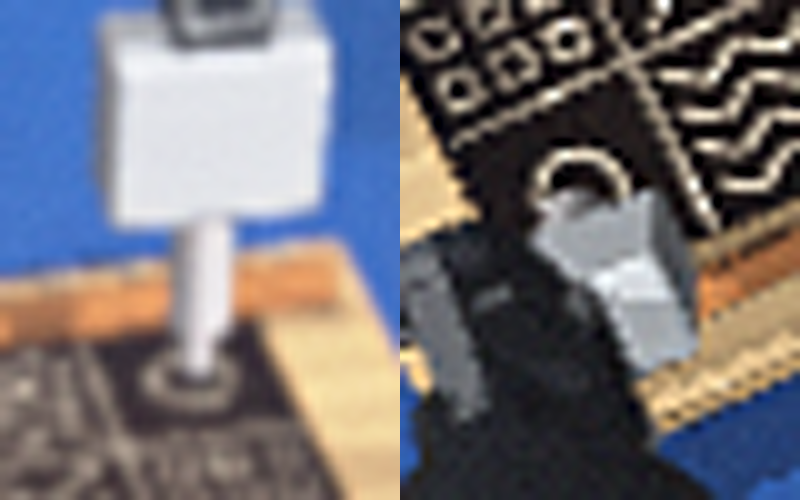

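Scene: the tip at crop (202,372) is just inside the ring (centre (192,380)), 2–3 mm to +y, with no contact yet. I correct by -2 mm in x and advance 4 mm.

Emit:
{"api": "drive_tool", "payload": {"plan": [{"x":-0.04,"y":0,"z":0,"ax":0,"ay":0,"az":0,"hand":10},{"x":-0.04,"y":0,"z":0.02,"ax":0,"ay":0,"az":0,"hand":10},{"x":-0.04,"y":0,"z":0.05,"ax":0,"ay":0,"az":0,"hand":10},{"x":-0.04,"y":0,"z":0.08,"ax":0,"ay":0,"az":0,"hand":10},{"x":-0.04,"y":0,"z":0.08,"ax":0,"ay":0,"az":0,"hand":10}]}}

```text
clock: 9.55
eef_pos: [467.6, 244.3, 170.7]
tcp_rot: [2.79, -0.0, 1.999]
contact_force: [-0.2, -0.7, -0.1]
opening: 0.273
grasp_force: 58.9
```

```bash
python3 -c "
from h import *
force(20)"
```

```text
t 10.55 tip rel ring [-0.51 -4.28 -1.19] Fspot [-0.39 -0.35 -0.76] sd [0.54 0.5  0.58] angle 0.14 op 0.277
```

Emit:
{"api": "drive_tool", "payload": {"plan": [{"x":0,"y":0,"z":0.02,"ax":0,"ay":0,"az":0,"hand":10},{"x":0,"y":0,"z":0.04,"ax":0,"ay":0,"az":0,"hand":10},{"x":0,"y":0,"z":0.06,"ax":0,"ay":0,"az":0,"hand":10},{"x":0,"y":0,"z":0.06,"ax":0,"ay":0,"az":0,"hand":10}]}}

```text
clock: 10.95
eef_pos: [468.5, 244.7, 167.9]
tcp_rot: [2.79, -0.0, 1.999]
contact_force: [-0.4, -0.4, 0.2]
opening: 0.276
grasp_force: 59.0
```

```bash
python3 -c "
from h import *
force(20)"
```

```text
t 11.95 tip rel ring [-0.51 -4.28 -4.2 ] Fspot [-0.36 -0.2   0.31] sd [0.51 0.61 0.41] angle 0.14 op 0.273
```

Emit:
{"api": "drive_tool", "payload": {"plan": [{"x":0,"y":0,"z":0.02,"ax":0,"ay":0,"az":0,"hand":10},{"x":0,"y":0,"z":0.05,"ax":0,"ay":0,"az":0,"hand":10},{"x":0,"y":0,"z":0.05,"ax":0,"ay":0,"az":0,"hand":10},{"x":0,"y":0,"z":0.05,"ax":0,"ay":0,"az":0,"hand":10}]}}

```text
clock: 12.35
eef_pos: [469.2, 245.1, 165.6]
tcp_rot: [2.79, -0.0, 1.999]
contact_force: [-0.5, 0.2, 1.0]
opening: 0.275
grasp_force: 59.1
```

```bash
python3 - <<'E'
from h import *
im=force(24)
f=lambda x,y:cv2.resize(im[y:y+50,x:x+40,::-1],None,fx=10,fy=10,interpolation=cv2.INTER_CUBIC)
cv2.imwrite('pics/s7.png',f(370,165))
E
```

```text
t 13.55 tip rel ring [-0.51 -4.28 -6.7 ] Fspot [-0.46 -0.22  0.93] sd [0.58 0.54 0.36] angle 0.14 op 0.279
```

View pics/s7.png

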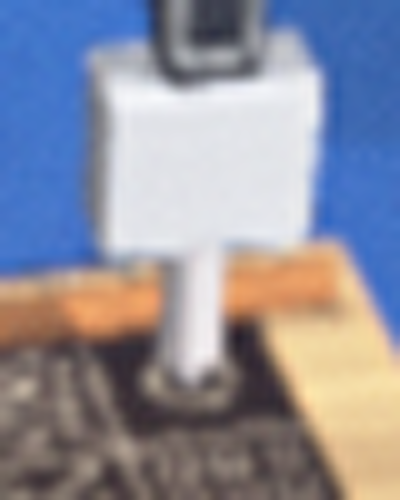

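The plunger end sits at crop (192,380), the centre of the ring. The axial force is about 2.7 N above baseline, which puts the plunger about 7 mm in. The arm is steady, so I hand in.

```bash
python3 -c "
from h import *
print(r.sign_off())"
```

```text
the job is handed in; nothing more can be done
None
```

The job is handed in: the gauge is held square to the tile with its plunger in the carved ring, pressed about half-way (about 7 mm and 2.7 N, judged from the force reading), at 13.6 s on the robot's clock; the verdict was not shown.

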